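Stamp a bar of soap in the locking clamp press

ROBOT

A 6-joint arm with a two-finger parallel gripper is mounted at the origin on the work surface. World frame = base frame: x ahead of the robot, y to its left, z up, the work surface at z = 0. Lengths are in mm, angles in rad, forces in N, time in s.
With the tool pointing down it reaches from about 300 to 775 mm from the base axis. Payload 14.6 kg.
Tool frame: the origin (TCP) lies between the finger pads; the fingertips stand manip.finger_overhang ahead of it and the grasp point (between the pads) lies 2 mm behind it (manip.finger_overhang is the distance from the TCP to the fingertips, in mm); z points along the fingers, y is the direction in which the jaws open and shut (so a half turn about z gives the same grasp; the last joint's range is limited). The gripper opens to 94 mm and grips with 3 to 60 N. Pads are 16 mm wide; open, the fingers measure 119 mm over their backs; the gripper's body (75 mm by 177 mm) begins 78 mm behind the grasp point.
Start: joints at [1.26, 0.3, 1.521, -0, 1.321, -0.067], TCP at [132.764, 533.726, 222.446] pointing down, gripper open.
Joint ranges: [-3.03, 3.03], [-0.79, 2.21], [0.23, 2.52], [-1.04, 4.18], [0, 3.07], [-2.55, 2.55]. Speed limits (rad/s): [2.22, 2.22, 2.57, 3.14, 3.14, 3.14].

INTERFACE

Orientations are given as [roll, pitch, yaw] about the fixed x, y, z axes, in that order (R = Rz(yaw) Ry(pitch) Rx(roll)).
In Python, from cell import manip gives the robot as it stands.
- The arm moves only by the tool drive_tool, never from a script. Its argument "steps" is a list of rows, each an object with "delta_pos": the shift along the world's x, y, z in mm, a list of three; "yaw": the turn about the world's z in rad; "hand": the finger opening in mm, from 0 to 94. A call has 1 to 5 rows; each row shifts and turns the commanded pose from where the row before left it; what a row does not reach is not made up. A row lasts 1/12 s, in which the tool goes at most 41.7 mm and 7.16 degrees, less where a joint would pass 70% of its speed; a pose out of reach is approached as far as the arm can. A call is refused whole if a number of a shift passes 41.7 or a number of a turn 0.125, either way. A call with a gripper value outside its range is refused whole. The fingers move at their own pace and stop on an object; "squeeze" is the grip in N (left out, the last holds). Time passes only in rows, so rows that do not move let the fingers close. It gives the time, the measured TCP pose, the force and the opening at its end, in the units of the state.
- manip.read_state(): the state, without advancing time (a new reading comes with each control period).
- manip.camera(name): name is "side" or "top"; returns a dict with "frame" (480x640x3 uint8, red, green, blue), "range_z" (480x640 float32, mm along the optical axis (not along the pixel's ray), 0 where there is no reading), "intrinsics" (3x3 intrinsics, pixels), "position" and "attitude" of the camera in the world. Camera axes: x right, y down, z forward; pixel columns grow to the right and rows downward; lengths in mm; the calibration is good to about 2 mm. A picture is of the moment at which its call begins.
- manip.sign_off(): hands the job in, once; it reports no verdict.
The state is a dict: "clock": time; "joints": joint angles; "qd": joint speeds; "effort": joint torques, N m; "eef_pos": TCP position; "eef_rot": TCP orientation; "wrist_force": force on the tool from outside, world axes, zero at the start; "moment": the same for the moment, N m; "finger_gap": finger opening in mm.
Only numpy, scipy, OpenCV 4.12 (cv2) and the standard library are available. Lean on these libraries where they do the work, as an engineer would, in place of code of your own. Each camera call takes 0.05 s, during which the arm holds its last target.

TASK

Stamp the olive soap bar: slide it gently along its channel until it is fully home against the end stop, then push the clamp's long black handle down until it goes over centre, and take your hand off so that the clamp stays locked with the brass stamp pressing on the bar by itself. Then flick the red release tab down so that the clamp springs open and everything is let go, with the bar still home. Feel your way: never force the bar, the handle or the tab, do not pull the handle up, and leave the other soaps and the brush where they are.

Things in the scene. Friction and masses are not known exactly. Their poses are not given: they have to be found in the camera images.
- press: The whole clamp press, fixed to the table; place and yaw vary. Aluminium base 170 x 350 mm, 12 mm thick. Origin on the table top, z up. Its y axis runs along the clamp: black handle and red release tab point to -y, the jaw with the brass stamp to +y. Open jaw, stamp and handle lie within 24 mm of the plane x = 0; the jaw rises to 130 mm above the table.
- channel_home (a point): Centre of the bar's seat, on the bed (24 mm above the table) at press x = 0, y = 110 mm; axes as the press. The channel runs along x: white guide rails 10 mm high, 59 mm apart, open at the -x end; white end stop at the +x end, its face 37.5 mm beyond this point, 24 mm above the bed. The bar is pushed in +x; home means touching the stop, its centre over this point.
- bar_center (a point): Centre of the loose olive soap bar, a block 75 mm (its x, along the channel) x 55 mm (its y) x 28 mm tall, about 120 g. It lies on the bed in the channel, 20 to 45 mm short of home. Axes parallel to the bar's edges. Pressing on it with more than 30 N dents it.
- bar: The same olive soap bar; origin at the centre of its underside.
- handle_hinge (a point): Hinge axis of the handle, on the press at x = 0, y = -20, z = 85 mm; the axis runs along press x. The handle goes over centre only about 0.05 rad before its firm lower stop. A hidden adjusting screw, set anew each time, shifts both centre and stop by up to 0.2 rad either way: they must be felt. Short of it the handle springs back up; past it the handle stays down.
- handle: Clamp handle, black grip 22 mm wide, 16 mm thick. Origin on its hinge; it points along its own -y, ends 175 mm out. Starts raised 1.02 rad above level; swings down 0.67 to 1.09 rad to the stop (0.35 above to 0.07 below level). Push square to it at 150 mm: up to about 10 N, most as the stamp is squeezed before the centre; then it falls away, and rises sharply at the stop. Over 30 N harms it.
- handle_press (a point): Point on the middle of the handle's top face, 150 mm from the hinge, 8 mm above the handle's axis: the place to push. z is the normal of the top face, -y points to the handle's end. With the handle raised its end stands 240 mm above the table: keep clear of it when passing over.
- release: The release lever with its red tab. Origin on its hinge, at press x = 0, y = -80, z = 51 mm, axis along press x; it points along its own -y, level at rest, and springs back by itself. With the clamp locked it meets the toggle after about 0.03 rad (tab 5 mm down) and pops it open by about 0.1 to 0.18 rad (tab 16 to 28 mm down); stop at 0.22 rad.
- release_tab (a point): Middle of the top of the red release tab (34 mm across, 32 mm along press y), beyond and below the handle's end, 158 mm from the lever's hinge, 58 mm above the table at rest. Pushed fully down the tab's top sinks 35 mm; takes about 3 to 8 N, more than 30 N damages it.
- stamp: Brass stamp, 44 x 36 mm and 12 mm thick, sprung in the end of the jaw; origin at the centre of its lower face. Open, that face is about 8 to 36 mm above the bar's top; locked, it presses on the bar with about 25 to 60 N.
- round_soap: Dark round soap, 68 mm across, 26 mm tall, loose on the table: leave alone. Origin at the centre of its underside.
- black_soap: Black soap bar, 75 x 55 x 28 mm, loose on the table: leave alone. Origin at the centre of its underside.
- brush: Brush lying loose on the table: leave alone.
Not all that is in view belongs to the job. There is more than one size of the bar; the job needs the smallest.

How it is judged (in metres and radians):
On the way, in this order (a step that is already met when the one before it is completed fails the run):
1. the bar is home against the end stop (within 3 mm), before the stamp touches it (x of bar_center in the frame of press above -0.003 m and z of bar_center in the frame of press below 0.042 m and angle between the x axis of bar_center and the x axis of press, either way round below 0.08 rad and contact force between stamp and bar below 0.5 N), for 0.1 s.
2. the clamp is locked: the stamp presses on the home bar with more than 10 N while the robot does not touch the handle (x of bar_center in the frame of press above -0.003 m and z of bar_center in the frame of press below 0.042 m and angle between the x axis of bar_center and the x axis of press, either way round below 0.08 rad and contact force between stamp and bar above 10 N and contact force between each of the fingers, the arm and handle below 0.3 N), for 0.3 s.
3. the release tab is pushed down while the clamp is still locked and the robot does not touch the handle (z of release_tab in the frame of press below 0.0555 m and contact force between stamp and bar above 5 N and contact force between each of the fingers, the arm and handle below 0.3 N).
At the end, for the whole second after the job is handed in: The clamp has sprung open (stamp face more than 58 mm above the table, that is 6 mm above the bar), the release tab is back up (within 4 mm), and the bar lies at rest on the bed, square (within 0.08 rad) and within 3 mm of the end stop (x of bar_center in the frame of press above -0.003 m and z of bar_center in the frame of press below 0.042 m and angle between the x axis of bar_center and the x axis of press, either way round below 0.08 rad and contact force between stamp and bar below 0.1 N and z of stamp in the frame of press above 0.058 m and z of release_tab in the frame of press above 0.054 m and linear speed of bar below 0.01 m/s and contact force between the fingers and anything else below 0.1 N); the robot touches nothing.
It fails at once if the handle is pushed with more than 30 N (contact force between the fingers and handle above 30 N).
It fails at once if the release tab is pushed with more than 30 N (contact force between the fingers and release above 30 N).
It fails at once if the robot presses on the soap bar with more than 30 N (contact force between the fingers and bar above 30 N).
It fails at once if another soap or the brush is moved more than 20 mm (distance of any of round_soap, black_soap, brush from where it was at the start of the episode above 0.02 m).
It also fails if it takes over 72 s, if anything falls off the work surface, if the arm or the gripper's body presses on something with over 40 N, if the wrist force passes 120 N, or if a joint passes its speed limit or range.

## Working session

There is one attempt and no reset: what is moved stays moved. The work goes in short steps, Python scripts to look and compute and a tool call to move; the robot and the scene stay as the last step left them, time stands still between calls to the robot, and variables do not carry over. Pictures are saved under pics/ and viewed, and the job is handed in when it is done.

Besides the shell and the picture viewer there is one more tool, called after "Request:" in YAML: its name, and indented under it one key for each argument. drive_tool: Moves the arm, as the interface text tells. Its arguments: {"type":"object","properties":{"steps":{"type":"array"},"squeeze":{"type":"number"}},"required":["steps"]}

```bash
mkdir -p pics; ls; python3 - <<'E'
from cell import manip
import cv2,numpy as np
print(manip.read_state(), manip.finger_overhang)
for n in("top","side"):
    c=manip.camera(n); cv2.imwrite(f"pics/{n}0.png",c["frame"][:,:,::-1]); np.savez(f"{n}0.npz",**c)
    print(n,c["intrinsics"],c["position"],c["attitude"])
E
```

```text
pics
{'clock': 0.0, 'joints': array([ 1.26033745e+00,  3.00488470e-01,  1.52162823e+00,  2.64883835e-05,
        1.32072887e+00, -6.66110482e-02]), 'qd': array([ 1.44984338e-03,  1.78548606e-03,  1.19954310e-03, -2.34999893e-04,
       -2.26737824e-03, -4.87732778e-05]), 'effort': array([ 8.68250027e-05, -5.31822145e+01, -3.52728903e+01,  7.07405386e-02,
        2.44486704e-02, -3.44490729e-05]), 'eef_pos': array([132.71104735, 533.47119355, 221.85685742]), 'eef_rot': array([-3.14034422e+00, -1.08995745e-04,  2.89773819e+00]), 'wrist_force': array([-0.13840763, -0.64082536,  1.13386557]), 'moment': array([-0.00335672,  0.06167661, -0.00525462]), 'finger_gap': 94.19088144064277} 17.0
top [[599.19928993   0.         310.98629027]
 [  0.         599.19928993 240.22344079]
 [  0.           0.           1.        ]] [ 347.37903953   26.275527   1589.78597959] [-2.99377395  0.0110393  -1.58969611]
side [[439.57590923   0.         320.31822127]
 [  0.         439.57590923 242.21661637]
 [  0.           0.           1.        ]] [ 121.2344852  -627.98098018  822.40678059] [-2.2889847   0.01212391 -0.63079327]
```

View pics/top0.png

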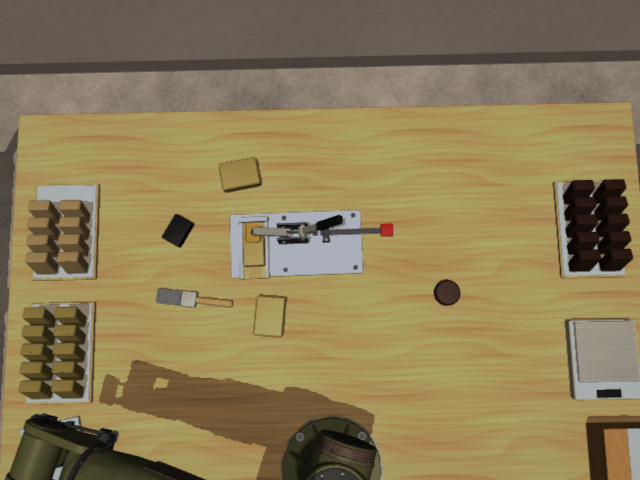

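View pics/side0.png

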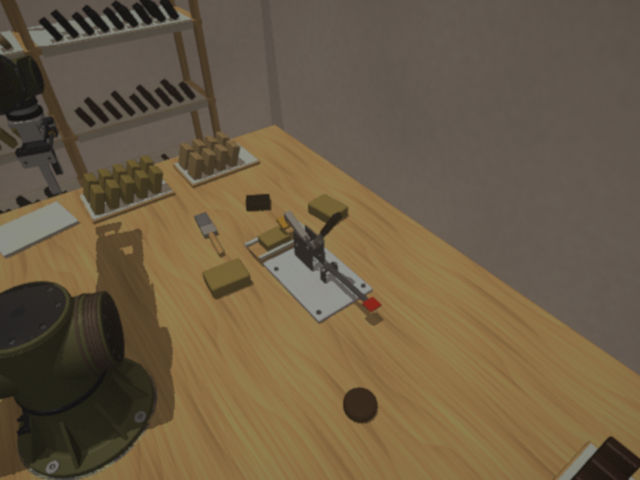

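The top view shows the press base at about (232–363, 211–277), the olive bar in its channel at about (254, 245) and the red tab at (387, 230). Press +y points image-left (world +y), so the bar is pushed along world +x.

```bash
cat > h.py <<'E'
import numpy as np,cv2
from scipy.spatial.transform import Rotation as R
def rot(c):
    a=np.array(c["attitude"]); return R.from_euler('xyz',a).as_matrix()
def ray(c,u,v,z):
    K=c["intrinsics"]; d=rot(c)@np.linalg.inv(K)@np.array([u,v,1.]); p=np.array(c["position"]); return p+d*(z-p[2])/d[2]
def proj(c,P):
    q=rot(c).T@(np.array(P,float)-c["position"]); q=c["intrinsics"]@q; return q[:2]/q[2]
def cloud(c):
    K=c["intrinsics"]; h,w=c["range_z"].shape; u,v=np.meshgrid(np.arange(w),np.arange(h))
    d=np.stack([(u-K[0,2])/K[0,0],(v-K[1,2])/K[1,1],np.ones_like(u)],-1)*c["range_z"][...,None]
    return d@rot(c).T+c["position"]
E
python3 - <<'E'
from h import *
t=dict(np.load("top0.npz")); s=dict(np.load("side0.npz"))
for n,c,b in(("t",t,(215,190,195,110)),("s",s,(235,180,160,150))):
    x,y,w,h=b; im=c["frame"][y:y+h,x:x+w,::-1]; cv2.imwrite(f"pics/{n}crop.png",cv2.resize(im,(w*4,h*4),interpolation=cv2.INTER_CUBIC))
P=cloud(t)
print("table z",np.median(P[300:330,340:420,2]), P[265,300],P[180,420])
hsv=cv2.cvtColor(t["frame"],cv2.COLOR_RGB2HSV)
H,S,V=[hsv[...,i].astype(int) for i in range(3)]
# red
m=((S>170)&(V>120)&((H<6)|(H>174))).astype(np.uint8)
v,u=np.nonzero(m); print("red px",u.mean(),v.mean(),len(u),P[m>0].mean(0), ray(t,u.mean(),v.mean(),58))
# base: light low-sat
m=((S<60)&(V>130)).astype(np.uint8); m[:200]=0;m[290:]=0;m[:,:220]=0;m[:,380:]=0
m=cv2.morphologyEx(m,cv2.MORPH_CLOSE,np.ones((25,25)))
cs,_=cv2.findContours(m,0,2); c=max(cs,key=cv2.contourArea); r=cv2.minAreaRect(c); bx=cv2.boxPoints(r)
Q=np.array([ray(t,*p,12) for p in bx]); print(bx,Q[:,:2]); print([np.linalg.norm(Q[i]-Q[i-1]) for i in range(4)])
for p in [(253,250),(254,262),(254,270),(237,240),(254,232),(254,217),(340,218)]: print(p,P[p[1],p[0]], hsv[p[1],p[0]])
E
```

```text
table z 0.2046703948525419 [516.53940738  69.47479498  15.66375825] [ 744.15727311 -260.28575879   -1.54988057]
red px 386.3829787234043 229.56737588652481 141 [ 598.0102792  -155.42217941   68.32366362] [ 599.63006779 -156.74856411   58.        ]
[[228.62483 214.24522]
 [360.31467 209.18022]
 [362.78143 273.3161 ]
 [231.09158 278.3811 ]] [[657.63778359 258.92669106]
 [664.02001016 -94.54787894]
 [491.56454846 -95.70247511]
 [485.07919067 252.1655952 ]]
[np.float64(172.69099689568495), np.float64(353.5321830502466), np.float64(172.45932668359674), np.float64(347.92851881548273)]
(253, 250) [554.36860362 189.83167458  50.25718961] [ 22 125 167]
(254, 262) [523.20240952 187.56636559  48.55027438] [ 23 120 170]
(254, 270) [504.94632378 190.30772818  23.3399034 ] [ 20 125 170]
(237, 240) [587.30883134 236.49959797  11.77826608] [108  21 185]
(254, 232) [590.69142815 180.08981871 116.48610272] [ 18  33 140]
(254, 217) [642.42245979 187.37824095  44.8103341 ] [ 23  27 170]
(340, 218) [599.42119806 -30.16489448 236.04094588] [ 0 17 15]
```

View pics/tcrop.png

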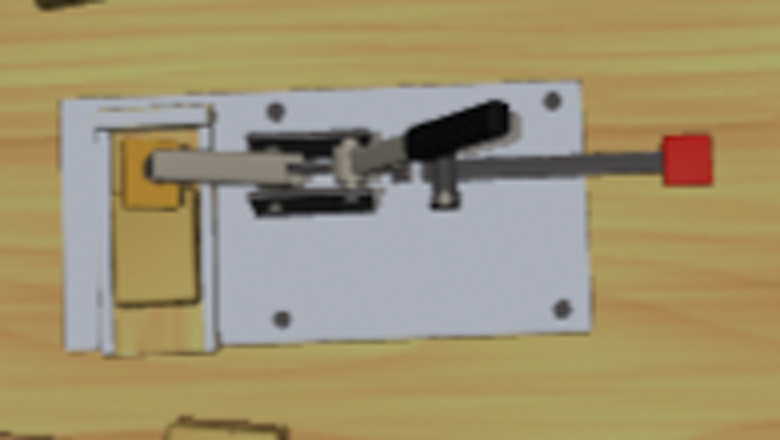

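View pics/scrop.png

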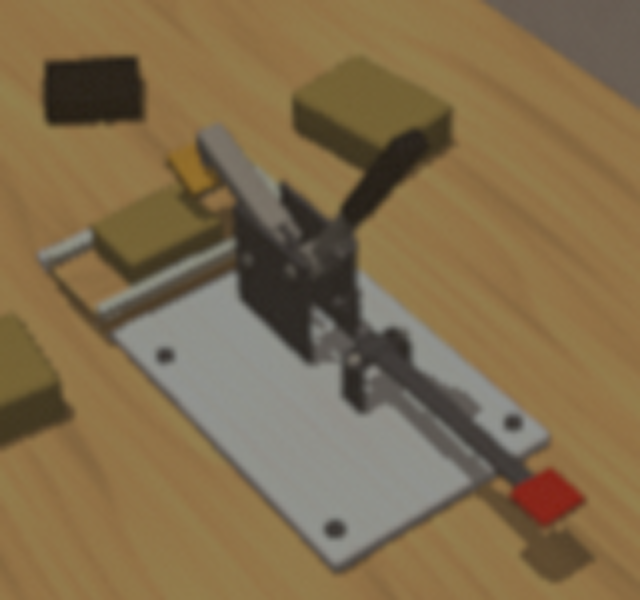

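```bash
python3 - <<'E'
from h import *
t=dict(np.load("top0.npz")); s=dict(np.load("side0.npz"))
f=lambda x,y:(214.9+(x+.5)/4-.5+.1,190+(y+.5)/4-.5)
C=np.array([ray(t,*f(*p),12)[:2] for p in[(62,99),(580,82),(592,330),(66,350)]]); print(C)
y1=C[0]-C[1]; y2=C[3]-C[2]; x1=C[0]-C[3]; x2=C[1]-C[2]
print([np.arctan2(-a[0],a[1]) for a in(y1,y2)],[np.arctan2(a[1],a[0]) for a in(x1,x2)],C.mean(0))
print([np.linalg.norm(a) for a in(y1,y2,x1,x2)])
# screws
S=np.array([ray(t,*f(*p),12)[:2] for p in[(276,112),(552,101),(562,310),(282,320)]]); print("screws",S, [np.arctan2(-(a)[0],a[1]) for a in (S[0]-S[1],S[3]-S[2])], [np.arctan2(a[1],a[0]) for a in(S[0]-S[3],S[1]-S[2])],S.mean(0))
# tab in both
for c,n in((t,'top'),(s,'side')):
    hsv=cv2.cvtColor(c["frame"],cv2.COLOR_RGB2HSV);H,S_,V=[hsv[...,i].astype(int) for i in range(3)]
    m=(S_>170)&(V>90)&((H<6)|(H>174)); v,u=np.nonzero(m); print(n,len(u),u.mean(),v.mean(),ray(c,u.mean(),v.mean(),58))
# bar top corners z=52 (top img)
for p in [(116,304),(195,301)]: print("bar near",ray(t,*f(*p),52))
for p in [(130,277)]: pass
# rails end
for p in [(103,355),(214,348),(97,128),(211,124),(99,107),(212,106)]: print(p,ray(t,*f(*p),34 if p[1]>300 else 48))
# side: bar corners
g=lambda x,y:(235+(x+.5)/4-.5,180+(y+.5)/4-.5)
for p in [(95,225),(133,270),(225,225),(180,190)]: print("side bar",ray(s,*g(*p),52))
for p in[(337,570),(548,437),(112,335)]: print("side base",ray(s,*g(*p),12))
print("handle tip side/top", ray(s,*g(418,135),236),ray(t,*f(505,110),236))
E
```

```text
[[657.19847827 254.89471693]
 [661.48035926 -92.62159876]
 [494.72332701 -95.38976667]
 [488.40190562 252.07973231]]
[np.float64(0.012320757701379012), np.float64(0.01819073082309966)] [np.float64(0.01667524205518892), np.float64(0.0165984825278379)] [575.45101754  79.74077096]
[np.float64(347.5426940325979), np.float64(347.52699619567426), np.float64(168.82004347723228), np.float64(166.78000647007346)]
screws [[645.31855915 111.37723681]
 [648.92775839 -73.50220345]
 [508.3657395  -76.01103683]
 [505.43554671 109.1109296 ]] [np.float64(0.019519427608077712), np.float64(0.01582712288164701)] [np.float64(0.016200029618935536), np.float64(0.017846691702240517)] [577.01190094  17.74373153]
top 141 386.3829787234043 229.56737588652481 [ 599.63006779 -156.74856411   58.        ]
side 130 370.9769230769231 303.7923076923077 [ 596.29270974 -157.10010316   58.        ]
bar near [513.93653976 214.06194628  52.        ]
bar near [514.85753057 163.01961661  52.        ]
(103, 355) [482.694965   224.80977381  34.        ]
(214, 348) [485.8244669  152.46417535  34.        ]
(97, 128) [630.33429663 226.72718638  48.        ]
(211, 124) [631.43216137 152.06545542  48.        ]
(99, 107) [644.28416674 225.39919399  48.        ]
(212, 106) [643.39462366 151.31230488  48.        ]
side bar [514.65040123 211.76350898  52.        ]
side bar [511.5872848  156.73216674  52.        ]
side bar [585.27184273 158.6233811   52.        ]
side bar [580.90106171 208.90528426  52.        ]
side base [491.48628478 -98.67980824  12.        ]
side base [658.29103157 -92.90808708  12.        ]
side base [487.04931131 149.96439504  12.        ]
handle tip side/top [600.84370995 -29.06936708 236.        ] [601.42872855 -32.2275989  236.        ]
```

Press yaw is about 0.017 rad with its origin near (594, 81), cross-checked by the tab, the stop face and the base. The home centre is therefore about (592, 191). The bar's near face is at x≈514 and has to travel about 40 mm, to 554.5. I'll move above the channel mouth.

Request:
drive_tool:
  steps:
    - {"delta_pos": [28, -28, 0], "yaw": 0.05, "hand": 24}
    - {"delta_pos": [28, -28, 0], "yaw": 0.05, "hand": 24}
    - {"delta_pos": [28, -28, 0], "yaw": 0.05, "hand": 24}
    - {"delta_pos": [28, -28, 0], "yaw": 0.05, "hand": 24}
    - {"delta_pos": [28, -28, 0], "yaw": 0.06, "hand": 24}

```text
clock: 0.52
eef_pos: [273.6, 392.1, 222.3]
eef_rot: [-3.141, -0.0, -3.123]
wrist_force: [1.9, 0.0, 0.4]
finger_gap: 64.1
```

Request:
drive_tool:
  steps:
    - {"delta_pos": [28, -28, 0], "yaw": 0, "hand": 24}
    - {"delta_pos": [28, -28, 0], "yaw": 0, "hand": 24}
    - {"delta_pos": [28, -28, 0], "yaw": 0, "hand": 24}
    - {"delta_pos": [28, -28, 0], "yaw": 0, "hand": 24}
    - {"delta_pos": [28, -28, 0], "yaw": 0, "hand": 24}

```text
clock: 0.93
eef_pos: [413.7, 252.0, 222.4]
eef_rot: [-3.142, -0.0, -3.125]
wrist_force: [-0.3, 1.2, -0.1]
finger_gap: 31.0
```

Request:
drive_tool:
  steps:
    - {"delta_pos": [28, -28, -20], "yaw": 0, "hand": 24}
    - {"delta_pos": [28, -28, -20], "yaw": 0, "hand": 24}
    - {"delta_pos": [10, -7, -30], "yaw": 0, "hand": 24}
    - {"delta_pos": [0, 0, -30], "yaw": 0, "hand": 24}
    - {"delta_pos": [0, 0, 0], "yaw": 0, "hand": 24}

```text
clock: 1.35
eef_pos: [473.3, 192.5, 119.6]
eef_rot: [-3.139, -0.008, -3.127]
wrist_force: [-0.5, -0.1, -0.4]
finger_gap: 24.1
```

Request:
drive_tool:
  steps:
    - {"delta_pos": [0, 0, -30], "yaw": 0, "hand": 24}
    - {"delta_pos": [0, 0, -26], "yaw": 0, "hand": 24}
    - {"delta_pos": [0, 0, 0], "yaw": 0, "hand": 24}
    - {"delta_pos": [0, 0, 0], "yaw": 0, "hand": 24}

```text
clock: 1.68
eef_pos: [475.2, 194.5, 69.7]
eef_rot: [-3.141, -0.001, -3.125]
wrist_force: [-0.0, -1.2, 0.6]
finger_gap: 23.9
```

Request:
drive_tool:
  steps:
    - {"delta_pos": [0, -3, -10], "yaw": 0, "hand": 24}
    - {"delta_pos": [10, 0, 0], "yaw": 0, "hand": 24}
    - {"delta_pos": [8, 0, 0], "yaw": 0, "hand": 24}
    - {"delta_pos": [0, 0, 0], "yaw": 0, "hand": 24}

```text
clock: 2.02
eef_pos: [495.1, 191.3, 60.2]
eef_rot: [3.141, 0.003, -3.126]
wrist_force: [-0.1, 0.1, -0.0]
finger_gap: 23.6
```

```bash
cat > look.py <<'E'
import sys
from cell import manip
from h import *
tag=sys.argv[1]
for n,b in(("top",(215,190,200,110)),("side",(235,180,160,150))):
    c=manip.camera(n); np.savez(f"{n}{tag}.npz",**c); x,y,w,h=b
    cv2.imwrite(f"pics/{n}{tag}.png",cv2.resize(c["frame"][y:y+h,x:x+w,::-1],(w*4,h*4),interpolation=cv2.INTER_CUBIC))
s=manip.read_state(); print({k:np.round(s[k],2) for k in("clock","eef_pos","wrist_force","finger_gap")})
E
python3 look.py 1
```

```text
{'clock': np.float64(2.12), 'eef_pos': array([493.72, 191.19,  59.56]), 'wrist_force': array([-0.38,  0.48,  0.29]), 'finger_gap': np.float64(24.06)}
```

View pics/side1.png

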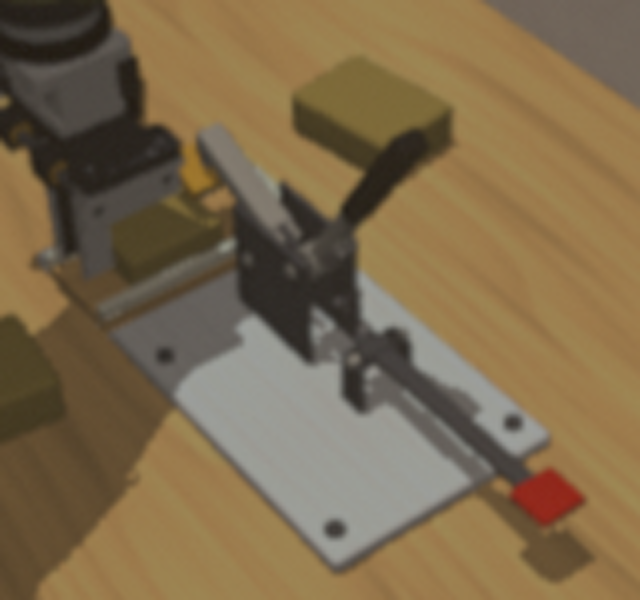

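View pics/top1.png

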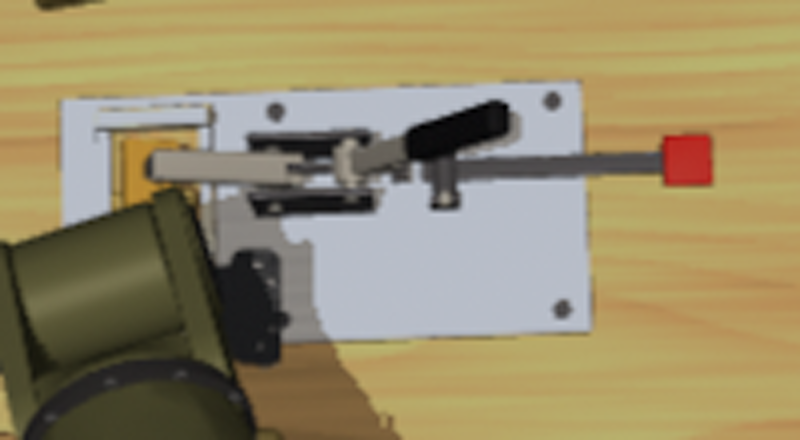

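The fingers stand in the channel behind the bar (side crop, around (85, 230)) and clear of the jaw. I'll push gently.

Request:
drive_tool:
  steps:
    - {"delta_pos": [5, 0, 0], "yaw": 0, "hand": 24}
    - {"delta_pos": [5, 0, 0], "yaw": 0, "hand": 24}
    - {"delta_pos": [4, 0, 0], "yaw": 0, "hand": 24}
    - {"delta_pos": [4, 0, 0], "yaw": 0, "hand": 24}
    - {"delta_pos": [4, 0, 0], "yaw": 0, "hand": 24}

```text
clock: 2.53
eef_pos: [515.6, 191.1, 58.9]
eef_rot: [-3.142, -0.0, -3.125]
wrist_force: [-2.5, -0.1, 0.8]
finger_gap: 23.7
```

Request:
drive_tool:
  steps:
    - {"delta_pos": [4, 0, 0], "yaw": 0, "hand": 24}
    - {"delta_pos": [4, 0, 0], "yaw": 0, "hand": 24}
    - {"delta_pos": [3, 0, 0], "yaw": 0, "hand": 24}
    - {"delta_pos": [3, 0, 0], "yaw": 0, "hand": 24}
    - {"delta_pos": [3, 0, 0], "yaw": 0, "hand": 24}

```text
clock: 2.95
eef_pos: [532.6, 191.1, 58.8]
eef_rot: [-3.142, -0.0, -3.125]
wrist_force: [-1.8, -0.1, 1.8]
finger_gap: 23.7
```

Request:
drive_tool:
  steps:
    - {"delta_pos": [2, 0, 0], "yaw": 0, "hand": 24}
    - {"delta_pos": [2, 0, 0], "yaw": 0, "hand": 24}
    - {"delta_pos": [2, 0, 0], "yaw": 0, "hand": 24}

```text
clock: 3.2
eef_pos: [538.5, 191.1, 58.8]
eef_rot: [-3.142, -0.0, -3.125]
wrist_force: [-2.1, -0.0, 0.5]
finger_gap: 24.0
```

Request:
drive_tool:
  steps:
    - {"delta_pos": [1, 0, 0], "yaw": 0, "hand": 24}
    - {"delta_pos": [1, 0, 0], "yaw": 0, "hand": 24}
    - {"delta_pos": [1, 0, 0], "yaw": 0, "hand": 24}

```text
clock: 3.45
eef_pos: [541.4, 191.1, 58.8]
eef_rot: [-3.142, -0.0, -3.125]
wrist_force: [-1.4, -0.4, 1.1]
finger_gap: 24.0
```

Request:
drive_tool:
  steps:
    - {"delta_pos": [1, 0, 0], "yaw": 0, "hand": 24}
    - {"delta_pos": [1, 0, 0], "yaw": 0, "hand": 24}

```text
clock: 3.62
eef_pos: [543.4, 191.1, 58.9]
eef_rot: [-3.142, 0.0, -3.125]
wrist_force: [-1.8, -0.6, 0.5]
finger_gap: 24.1
```

Request:
drive_tool:
  steps:
    - {"delta_pos": [0.7, 0, 0], "yaw": 0, "hand": 24}

```text
clock: 3.7
eef_pos: [544.2, 191.1, 58.9]
eef_rot: [-3.142, 0.0, -3.125]
wrist_force: [-0.6, 0.7, 0.8]
finger_gap: 23.9
```

Request:
drive_tool:
  steps:
    - {"delta_pos": [0.7, 0, 0], "yaw": 0, "hand": 24}

```text
clock: 3.78
eef_pos: [544.8, 191.1, 58.8]
eef_rot: [-3.142, -0.0, -3.125]
wrist_force: [-1.3, -0.2, 0.2]
finger_gap: 24.1
```

Request:
drive_tool:
  steps:
    - {"delta_pos": [0.7, 0, 0], "yaw": 0, "hand": 24}

```text
clock: 3.87
eef_pos: [545.5, 191.1, 58.8]
eef_rot: [-3.142, -0.0, -3.125]
wrist_force: [-1.7, 0.2, 0.3]
finger_gap: 24.0
```

Request:
drive_tool:
  steps:
    - {"delta_pos": [0.7, 0, 0], "yaw": 0, "hand": 24}

```text
clock: 3.95
eef_pos: [546.0, 191.1, 58.8]
eef_rot: [-3.141, -0.001, -3.125]
wrist_force: [-6.9, 0.8, 4.4]
finger_gap: 24.1
```

Request:
drive_tool:
  steps:
    - {"delta_pos": [0.7, 0, 0], "yaw": 0, "hand": 24}

```text
clock: 4.03
eef_pos: [546.1, 191.1, 58.8]
eef_rot: [-3.141, -0.002, -3.125]
wrist_force: [-12.1, -0.6, 8.0]
finger_gap: 24.1
```

The stop is felt: x force rises to 12 N at TCP x=546.1, against 546.5 predicted. Backing off, then up.

Request:
drive_tool:
  steps:
    - {"delta_pos": [-2, 0, 0], "yaw": 0, "hand": 24}
    - {"delta_pos": [-15, 0, 0], "yaw": 0, "hand": 24}
    - {"delta_pos": [-25, 0, 0], "yaw": 0, "hand": 20}
    - {"delta_pos": [-25, 0, 20], "yaw": 0, "hand": 10}
    - {"delta_pos": [0, 0, 40], "yaw": 0, "hand": 0}

```text
clock: 4.45
eef_pos: [474.5, 190.3, 115.2]
eef_rot: [-3.139, -0.009, -3.125]
wrist_force: [0.4, 0.2, -0.5]
finger_gap: 10.0
```

Request:
drive_tool:
  steps:
    - {"delta_pos": [0, 0, 41], "yaw": 0, "hand": 0}
    - {"delta_pos": [0, 0, 41], "yaw": 0, "hand": 0}
    - {"delta_pos": [0, 0, 41], "yaw": 0, "hand": 0}
    - {"delta_pos": [0, 0, 41], "yaw": 0, "hand": 0}
    - {"delta_pos": [0, 0, 20], "yaw": 0, "hand": 0}

```text
clock: 4.87
eef_pos: [480.5, 191.3, 308.4]
eef_rot: [3.14, 0.007, -3.125]
wrist_force: [0.7, -0.2, 0.5]
finger_gap: 0.6
```

```bash
python3 look.py 2; python3 -c "
from cell import manip; s=manip.read_state(); print(s['joints'],s['eef_rot'])"
```

```text
{'clock': np.float64(4.97), 'eef_pos': array([480.84, 191.42, 306.96]), 'wrist_force': array([-0.79,  0.15,  0.51]), 'finger_gap': np.float64(0.73)}
[ 3.08122130e-01  1.70389454e-01  1.48523629e+00 -8.07743161e-05
  1.47850377e+00 -1.27891357e+00] [ 3.13952214  0.00717063 -3.12535355]
```

View pics/side2.png

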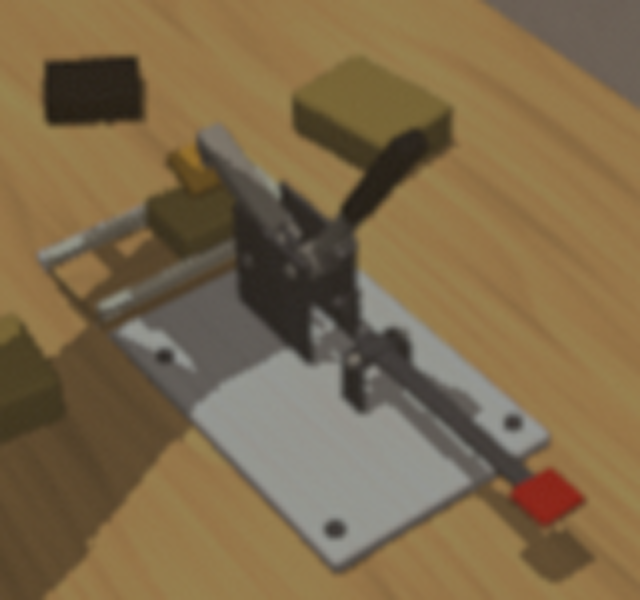

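The bar now sits against the end stop (side crop (150–235, 190–255)) and the stamp is still up. Next I'll rotate a quarter turn and go over the handle on its +y side.

Request:
drive_tool:
  steps:
    - {"delta_pos": [10, -14, 0], "yaw": -0.12, "hand": 0}
    - {"delta_pos": [10, -14, 0], "yaw": -0.12, "hand": 0}
    - {"delta_pos": [10, -14, 0], "yaw": -0.12, "hand": 0}
    - {"delta_pos": [10, -14, 0], "yaw": -0.12, "hand": 0}
    - {"delta_pos": [10, -14, 0], "yaw": -0.12, "hand": 0}

```text
clock: 5.38
eef_pos: [530.2, 120.4, 301.6]
eef_rot: [-3.141, -0.001, 2.552]
wrist_force: [0.5, 0.4, -0.5]
finger_gap: 0.6
```

Request:
drive_tool:
  steps:
    - {"delta_pos": [10, -14, 0], "yaw": -0.12, "hand": 0}
    - {"delta_pos": [10, -14, 0], "yaw": -0.12, "hand": 0}
    - {"delta_pos": [10, -14, 0], "yaw": -0.12, "hand": 0}
    - {"delta_pos": [10, -14, 0], "yaw": -0.12, "hand": 0}
    - {"delta_pos": [10, -14, 0], "yaw": -0.12, "hand": 0}

```text
clock: 5.8
eef_pos: [580.2, 50.3, 301.5]
eef_rot: [-3.14, -0.0, 1.952]
wrist_force: [0.7, -0.4, -0.4]
finger_gap: 0.6
```

Request:
drive_tool:
  steps:
    - {"delta_pos": [5, -12, 0], "yaw": -0.12, "hand": 0}
    - {"delta_pos": [5, -12, 0], "yaw": -0.12, "hand": 0}
    - {"delta_pos": [5, -12, 0], "yaw": -0.12, "hand": 0}
    - {"delta_pos": [0, -2, 0], "yaw": -0.01, "hand": 0}
    - {"delta_pos": [0, 0, 0], "yaw": 0, "hand": 0}

```text
clock: 6.22
eef_pos: [594.7, 12.7, 301.7]
eef_rot: [-3.14, -0.0, 1.59]
wrist_force: [0.6, 0.0, -1.3]
finger_gap: 0.5
```

Request:
drive_tool:
  steps:
    - {"delta_pos": [1.5, -2, -25], "yaw": 0, "hand": 0}
    - {"delta_pos": [0, 0, -26], "yaw": 0, "hand": 0}
    - {"delta_pos": [0, 0, 0], "yaw": 0, "hand": 0}

```text
clock: 6.47
eef_pos: [594.6, 11.9, 246.7]
eef_rot: [-3.134, -0.001, 1.592]
wrist_force: [-0.1, 1.2, -1.8]
finger_gap: 0.3
```

```bash
sed -i 's/(215,190,200,110)/(215,170,200,130)/;s/(235,180,160,150)/(235,120,200,150)/' look.py; python3 look.py 3
```

```text
{'clock': np.float64(6.57), 'eef_pos': array([596.04,  11.77, 251.95]), 'wrist_force': array([-0.12,  0.56,  1.77]), 'finger_gap': np.float64(0.33)}
```

View pics/side3.png

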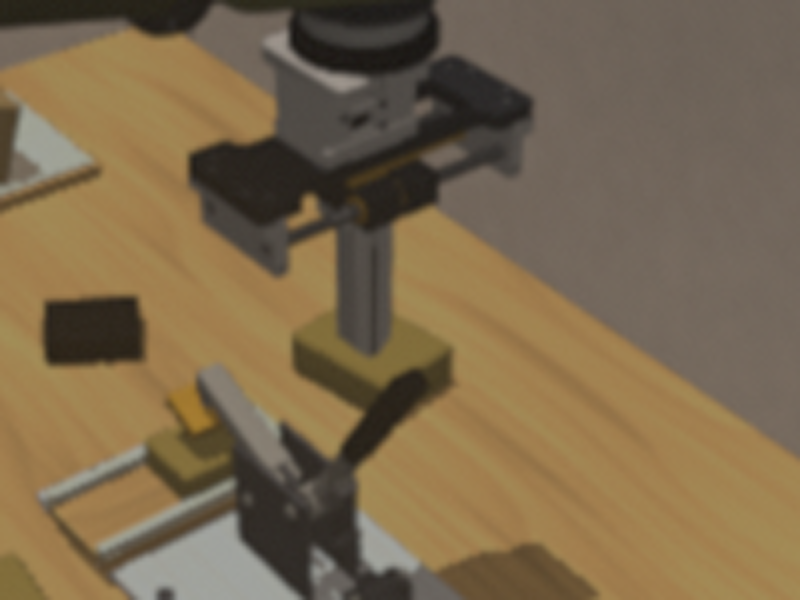

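View pics/top3.png

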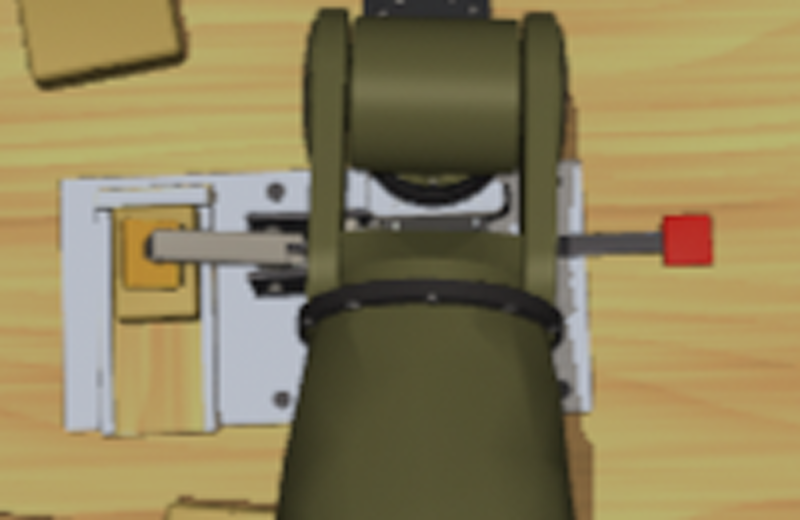

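Bar home and square under the stamp; finger tips at side crop (370, 350), above and +y of the handle's end (410, 375). Approaching the handle face.

Request:
drive_tool:
  steps:
    - {"delta_pos": [0, -6, -10], "yaw": 0, "hand": 0}
    - {"delta_pos": [0, 0, 0], "yaw": 0, "hand": 0}

```text
clock: 6.73
eef_pos: [596.3, 4.6, 241.6]
eef_rot: [3.141, 0.0, 1.589]
wrist_force: [-0.9, -0.2, -1.7]
finger_gap: 0.6
```

Request:
drive_tool:
  steps:
    - {"delta_pos": [0, -4, -4], "yaw": 0, "hand": 0}
    - {"delta_pos": [0, -2, -1], "yaw": 0, "hand": 0}

```text
clock: 6.9
eef_pos: [596.4, -1.3, 236.9]
eef_rot: [3.141, 0.0, 1.588]
wrist_force: [-0.3, 0.1, -0.0]
finger_gap: 0.3
```

Request:
drive_tool:
  steps:
    - {"delta_pos": [0, -3, -2], "yaw": 0, "hand": 0}
    - {"delta_pos": [0, -3, -2], "yaw": 0, "hand": 0}

```text
clock: 7.07
eef_pos: [596.6, -7.1, 233.3]
eef_rot: [3.141, -0.0, 1.588]
wrist_force: [0.2, 1.0, 3.6]
finger_gap: 0.7
```

Contact is felt about where expected. Following the arc.

Request:
drive_tool:
  steps:
    - {"delta_pos": [0, -5.5, -4.2], "yaw": 0, "hand": 0}
    - {"delta_pos": [0, -5.5, -4.4], "yaw": 0, "hand": 0}
    - {"delta_pos": [0, -6, -4.5], "yaw": 0, "hand": 0}
    - {"delta_pos": [0, -5.8, -4.8], "yaw": 0, "hand": 0}

```text
clock: 7.4
eef_pos: [596.5, -30.4, 214.6]
eef_rot: [3.141, 0.0, 1.588]
wrist_force: [2.2, 1.6, 2.7]
finger_gap: 0.5
```

Request:
drive_tool:
  steps:
    - {"delta_pos": [0, -5.6, -5.1], "yaw": 0, "hand": 0}
    - {"delta_pos": [0, -5.2, -5.4], "yaw": 0, "hand": 0}
    - {"delta_pos": [0, -5, -5.6], "yaw": 0, "hand": 0}
    - {"delta_pos": [0, -4.7, -5.8], "yaw": 0, "hand": 0}

```text
clock: 7.73
eef_pos: [596.4, -50.7, 192.4]
eef_rot: [3.142, -0.0, 1.588]
wrist_force: [2.9, 2.3, 2.0]
finger_gap: 0.4
```

Request:
drive_tool:
  steps:
    - {"delta_pos": [0, -4.3, -6.1], "yaw": 0, "hand": 0}
    - {"delta_pos": [0, -4.1, -6.3], "yaw": 0, "hand": 0}

```text
clock: 7.9
eef_pos: [596.5, -59.0, 180.2]
eef_rot: [3.141, 0.0, 1.588]
wrist_force: [3.1, 0.7, 4.0]
finger_gap: 0.5
```

Request:
drive_tool:
  steps:
    - {"delta_pos": [0, -1.8, -3.2], "yaw": 0, "hand": 0}
    - {"delta_pos": [0, -1.8, -3.2], "yaw": 0, "hand": 0}

```text
clock: 8.07
eef_pos: [596.3, -62.5, 173.9]
eef_rot: [-3.141, 0.0, 1.588]
wrist_force: [2.1, 0.7, 3.4]
finger_gap: 0.5
```

Request:
drive_tool:
  steps:
    - {"delta_pos": [0, -1.8, -3.3], "yaw": 0, "hand": 0}

```text
clock: 8.15
eef_pos: [596.4, -64.1, 170.8]
eef_rot: [-3.142, 0.0, 1.588]
wrist_force: [1.2, 0.2, 3.5]
finger_gap: 0.4
```

Request:
drive_tool:
  steps:
    - {"delta_pos": [0, -1.7, -3.3], "yaw": 0, "hand": 0}

```text
clock: 8.23
eef_pos: [596.4, -65.8, 167.5]
eef_rot: [3.142, 0.0, 1.588]
wrist_force: [2.1, -0.3, 3.8]
finger_gap: 0.3
```

Request:
drive_tool:
  steps:
    - {"delta_pos": [0, -0.9, -2.1], "yaw": 0, "hand": 0}

```text
clock: 8.32
eef_pos: [596.3, -66.8, 165.2]
eef_rot: [-3.141, 0.0, 1.588]
wrist_force: [1.8, -0.3, 3.6]
finger_gap: 0.5
```

Request:
drive_tool:
  steps:
    - {"delta_pos": [0, -0.9, -2.1], "yaw": 0, "hand": 0}

```text
clock: 8.4
eef_pos: [596.3, -67.6, 163.2]
eef_rot: [-3.141, 0.0, 1.588]
wrist_force: [1.5, -0.1, 3.0]
finger_gap: 0.5
```

Request:
drive_tool:
  steps:
    - {"delta_pos": [0, -0.9, -2.1], "yaw": 0, "hand": 0}

```text
clock: 8.48
eef_pos: [596.3, -68.5, 161.2]
eef_rot: [-3.141, 0.0, 1.588]
wrist_force: [1.8, -0.7, 2.0]
finger_gap: 0.5
```

Request:
drive_tool:
  steps:
    - {"delta_pos": [0, -0.8, -2.1], "yaw": 0, "hand": 0}

```text
clock: 8.57
eef_pos: [596.3, -69.3, 159.0]
eef_rot: [-3.141, 0.0, 1.588]
wrist_force: [0.8, 0.1, 1.9]
finger_gap: 0.5
```

Request:
drive_tool:
  steps:
    - {"delta_pos": [0, -0.8, -2.1], "yaw": 0, "hand": 0}

```text
clock: 8.65
eef_pos: [596.2, -70.1, 156.9]
eef_rot: [-3.141, 0.0, 1.588]
wrist_force: [1.0, -0.5, 1.7]
finger_gap: 0.6
```

Request:
drive_tool:
  steps:
    - {"delta_pos": [0, -0.8, -2.1], "yaw": 0, "hand": 0}

```text
clock: 8.73
eef_pos: [596.2, -70.8, 154.7]
eef_rot: [-3.141, -0.0, 1.588]
wrist_force: [0.5, -0.0, 2.2]
finger_gap: 0.5
```

Request:
drive_tool:
  steps:
    - {"delta_pos": [0, -0.7, -2.2], "yaw": 0, "hand": 0}
    - {"delta_pos": [0, -0.7, -2.2], "yaw": 0, "hand": 0}

```text
clock: 8.9
eef_pos: [596.2, -72.2, 150.3]
eef_rot: [-3.141, -0.0, 1.588]
wrist_force: [0.8, 0.0, 0.1]
finger_gap: 0.4
```

Request:
drive_tool:
  steps:
    - {"delta_pos": [0, -0.7, -2.2], "yaw": 0, "hand": 0}

```text
clock: 8.98
eef_pos: [596.2, -72.9, 148.0]
eef_rot: [-3.141, -0.0, 1.588]
wrist_force: [0.5, -0.2, 0.2]
finger_gap: 0.4
```

Request:
drive_tool:
  steps:
    - {"delta_pos": [0, -0.6, -2.2], "yaw": 0, "hand": 0}

```text
clock: 9.07
eef_pos: [596.2, -73.5, 145.8]
eef_rot: [-3.141, -0.0, 1.588]
wrist_force: [0.2, -0.2, 1.5]
finger_gap: 0.5
```

Request:
drive_tool:
  steps:
    - {"delta_pos": [0, -0.6, -2.2], "yaw": 0, "hand": 0}

```text
clock: 9.15
eef_pos: [596.2, -74.0, 143.7]
eef_rot: [-3.141, -0.0, 1.588]
wrist_force: [-0.0, -0.1, -0.0]
finger_gap: 0.6
```

Request:
drive_tool:
  steps:
    - {"delta_pos": [0, -0.6, -2.2], "yaw": 0, "hand": 0}

```text
clock: 9.23
eef_pos: [596.3, -74.7, 141.5]
eef_rot: [-3.141, -0.0, 1.588]
wrist_force: [0.1, 0.2, -0.2]
finger_gap: 1.0
```

Request:
drive_tool:
  steps:
    - {"delta_pos": [0, -0.5, -2.2], "yaw": 0, "hand": 0}

```text
clock: 9.32
eef_pos: [596.3, -75.2, 139.4]
eef_rot: [-3.141, -0.0, 1.588]
wrist_force: [0.5, 1.1, -0.0]
finger_gap: 0.4
```

```bash
sed -i 's/(235,120,200,150)/(235,170,200,150)/' look.py; python3 look.py 4
```

```text
{'clock': np.float64(9.42), 'eef_pos': array([596.22, -75.2 , 139.21]), 'wrist_force': array([-0.53,  0.21, -0.22]), 'finger_gap': np.float64(0.35)}
```

View pics/side4.png

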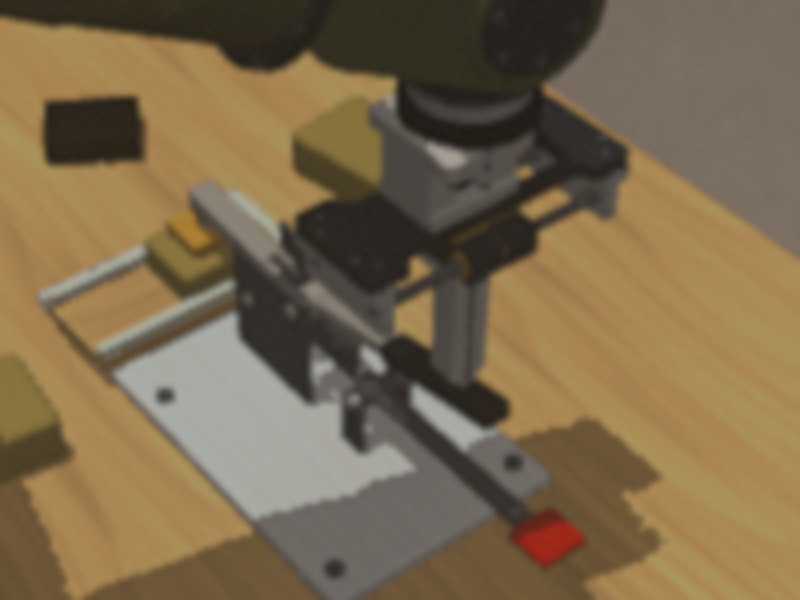

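View pics/top4.png

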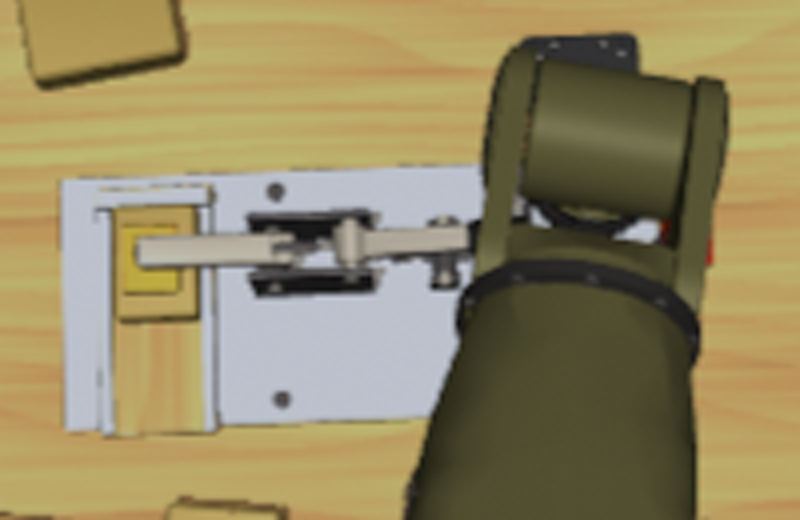

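The handle is following: the grip lies under the finger tips (side crop (460, 385)), and the stamp is almost down on the bar. Continuing.

Request:
drive_tool:
  steps:
    - {"delta_pos": [0, -0.5, -2.2], "yaw": 0, "hand": 0}

```text
clock: 9.5
eef_pos: [596.5, -75.6, 137.7]
eef_rot: [3.141, 0.0, 1.588]
wrist_force: [-0.5, -0.6, 0.2]
finger_gap: 0.5
```

Request:
drive_tool:
  steps:
    - {"delta_pos": [0, -0.4, -2.2], "yaw": 0, "hand": 0}

```text
clock: 9.58
eef_pos: [596.5, -76.1, 135.3]
eef_rot: [3.141, 0.0, 1.588]
wrist_force: [-1.0, 1.0, 1.9]
finger_gap: 0.3
```

Request:
drive_tool:
  steps:
    - {"delta_pos": [0, -0.4, -2], "yaw": 0, "hand": 0}

```text
clock: 9.67
eef_pos: [596.6, -76.5, 133.5]
eef_rot: [3.141, 0.0, 1.588]
wrist_force: [-1.2, 1.3, 6.8]
finger_gap: 0.6
```

Request:
drive_tool:
  steps:
    - {"delta_pos": [0, -0.4, -2], "yaw": 0, "hand": 0}

```text
clock: 9.75
eef_pos: [596.7, -76.8, 132.0]
eef_rot: [3.14, -0.0, 1.588]
wrist_force: [-4.0, 2.6, 13.8]
finger_gap: 0.9
```

Request:
drive_tool:
  steps:
    - {"delta_pos": [0, -0.3, -2], "yaw": 0, "hand": 0}

```text
clock: 9.83
eef_pos: [596.8, -77.1, 130.7]
eef_rot: [3.14, 0.0, 1.588]
wrist_force: [-6.8, 3.6, 21.6]
finger_gap: 0.4
```

Request:
drive_tool:
  steps:
    - {"delta_pos": [0, -0.3, -2], "yaw": 0, "hand": 0}

```text
clock: 9.92
eef_pos: [596.8, -77.3, 129.4]
eef_rot: [3.14, 0.0, 1.588]
wrist_force: [-9.9, 4.6, 28.0]
finger_gap: 1.0
```

That is a sharp rise after the force fell to zero, so it is the stop. Backing off at once.

Request:
drive_tool:
  steps:
    - {"delta_pos": [0, 0.5, 5], "yaw": 0, "hand": 0}
    - {"delta_pos": [0, 1, 5], "yaw": 0, "hand": 0}

```text
clock: 10.08
eef_pos: [596.5, -75.8, 137.9]
eef_rot: [3.141, -0.0, 1.588]
wrist_force: [0.3, -0.5, 0.8]
finger_gap: 0.6
```

```bash
python3 look.py 5
```

```text
{'clock': np.float64(10.18), 'eef_pos': array([596.64, -75.91, 137.92]), 'wrist_force': array([ 0.37, -0.92, -0.34]), 'finger_gap': np.float64(0.44)}
```

View pics/side5.png

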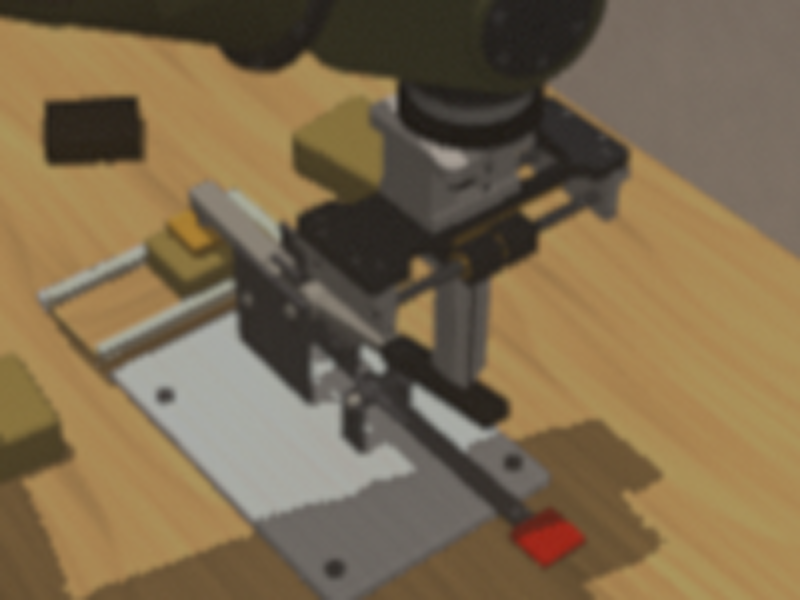

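Request:
drive_tool:
  steps:
    - {"delta_pos": [0, 3, 15], "yaw": 0, "hand": 0}
    - {"delta_pos": [0, 0, 15], "yaw": 0, "hand": 0}
    - {"delta_pos": [0, 0, 10], "yaw": 0, "hand": 0}
    - {"delta_pos": [0, 0, 0], "yaw": 0, "hand": 0}

```text
clock: 10.52
eef_pos: [597.0, -73.2, 179.0]
eef_rot: [3.139, 0.001, 1.588]
wrist_force: [0.7, 0.7, 0.5]
finger_gap: 0.2
```

```bash
python3 look.py 6
```

```text
{'clock': np.float64(10.62), 'eef_pos': array([596.26, -73.04, 176.72]), 'wrist_force': array([-0.71,  0.04,  0.01]), 'finger_gap': np.float64(0.22)}
```

View pics/side6.png

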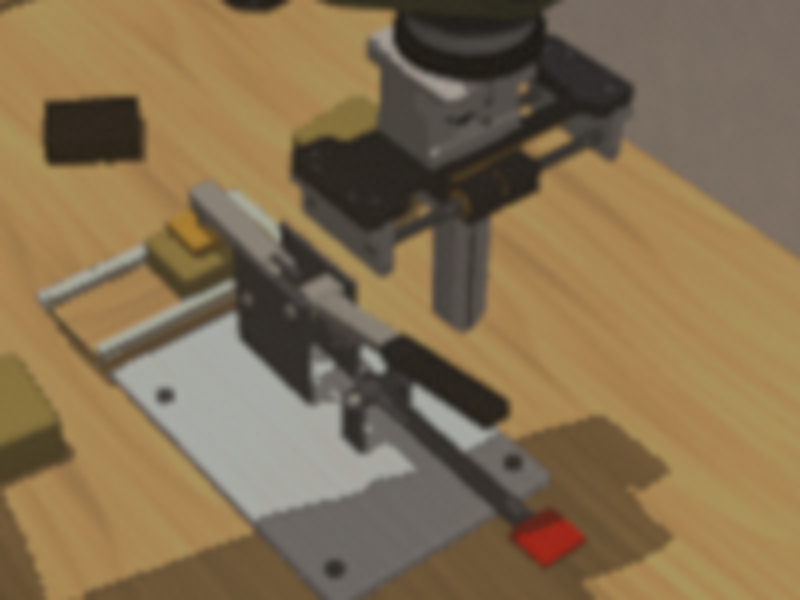

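The clamp is locked: with the tool 40 mm clear, the handle stays at the stop and the stamp sits on the bar. Next, over the tab, aiming slightly outboard at y≈−163 so the handle can spring up clear.

Request:
drive_tool:
  steps:
    - {"delta_pos": [0.5, -30, 0], "yaw": 0, "hand": 0}
    - {"delta_pos": [0.5, -30, 0], "yaw": 0, "hand": 0}
    - {"delta_pos": [0.5, -30, 0], "yaw": 0, "hand": 0}
    - {"delta_pos": [0, 0, -30], "yaw": 0, "hand": 0}
    - {"delta_pos": [0, 0, -30], "yaw": 0, "hand": 0}

```text
clock: 11.03
eef_pos: [597.9, -164.8, 116.4]
eef_rot: [3.14, 0.001, 1.585]
wrist_force: [1.3, 0.2, -1.2]
finger_gap: 0.7
```

Request:
drive_tool:
  steps:
    - {"delta_pos": [0, 0, -18], "yaw": 0, "hand": 0}
    - {"delta_pos": [0, 0, 0], "yaw": 0, "hand": 0}
    - {"delta_pos": [0, 0, 0], "yaw": 0, "hand": 0}

```text
clock: 11.28
eef_pos: [597.3, -162.8, 98.2]
eef_rot: [-3.139, -0.001, 1.588]
wrist_force: [1.3, -0.2, 0.4]
finger_gap: 0.7
```

```bash
python3 look.py 7
```

```text
{'clock': np.float64(11.38), 'eef_pos': array([ 598.38, -163.07,  100.47]), 'wrist_force': array([0.3 , 0.33, 0.12]), 'finger_gap': np.float64(0.62)}
```

View pics/side7.png

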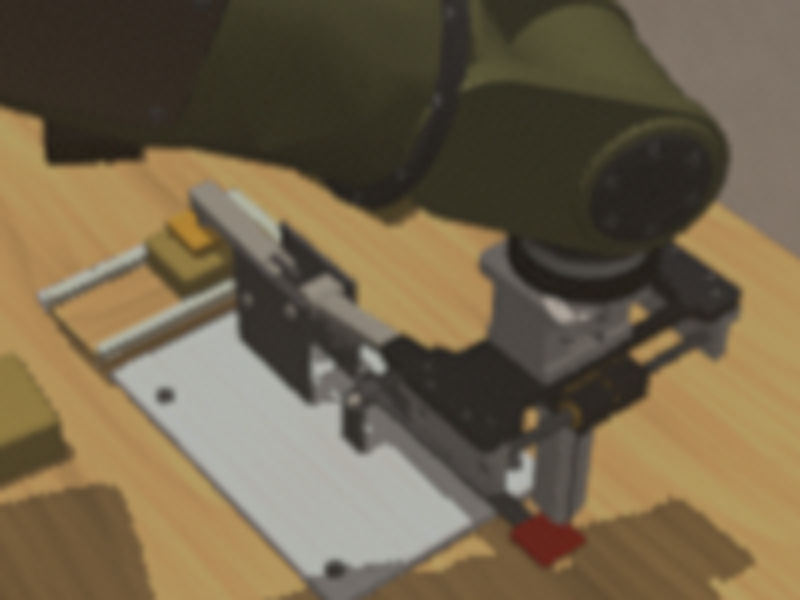

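Request:
drive_tool:
  steps:
    - {"delta_pos": [0, 0, -12], "yaw": 0, "hand": 0}
    - {"delta_pos": [0, 0, -6], "yaw": 0, "hand": 0}
    - {"delta_pos": [0, 0, 0], "yaw": 0, "hand": 0}

```text
clock: 11.63
eef_pos: [597.2, -162.7, 79.8]
eef_rot: [-3.14, -0.001, 1.588]
wrist_force: [0.2, 1.0, 0.4]
finger_gap: 0.3
```

Request:
drive_tool:
  steps:
    - {"delta_pos": [0, 0, -3], "yaw": 0, "hand": 0}
    - {"delta_pos": [0, 0, -3], "yaw": 0, "hand": 0}

```text
clock: 11.8
eef_pos: [598.0, -163.0, 75.3]
eef_rot: [3.141, 0.0, 1.588]
wrist_force: [-0.2, 0.1, 0.6]
finger_gap: 0.1
```

Request:
drive_tool:
  steps:
    - {"delta_pos": [0, 0, -2], "yaw": 0, "hand": 0}
    - {"delta_pos": [0, 0, -2], "yaw": 0, "hand": 0}

```text
clock: 11.97
eef_pos: [598.0, -163.0, 71.3]
eef_rot: [3.141, 0.0, 1.588]
wrist_force: [-0.2, -0.2, 0.4]
finger_gap: 0.9
```

Request:
drive_tool:
  steps:
    - {"delta_pos": [0, 0, -2], "yaw": 0, "hand": 0}
    - {"delta_pos": [0, 0, -2], "yaw": 0, "hand": 0}

```text
clock: 12.13
eef_pos: [598.0, -163.1, 67.4]
eef_rot: [3.141, 0.0, 1.588]
wrist_force: [-0.1, -0.3, 3.5]
finger_gap: 0.7
```

Request:
drive_tool:
  steps:
    - {"delta_pos": [0, 0, -2], "yaw": 0, "hand": 0}

```text
clock: 12.22
eef_pos: [598.0, -163.0, 65.4]
eef_rot: [3.141, 0.0, 1.588]
wrist_force: [-0.4, 0.1, 2.1]
finger_gap: 0.6
```

Request:
drive_tool:
  steps:
    - {"delta_pos": [0, 0, -2], "yaw": 0, "hand": 0}

```text
clock: 12.3
eef_pos: [598.0, -163.0, 63.3]
eef_rot: [3.141, 0.0, 1.588]
wrist_force: [1.0, 0.5, 1.5]
finger_gap: 0.3
```

Request:
drive_tool:
  steps:
    - {"delta_pos": [0, 0, -2], "yaw": 0, "hand": 0}

```text
clock: 12.38
eef_pos: [597.9, -163.0, 61.2]
eef_rot: [3.141, -0.0, 1.588]
wrist_force: [0.8, -0.3, 2.9]
finger_gap: 0.5
```

Request:
drive_tool:
  steps:
    - {"delta_pos": [0, 0, -2], "yaw": 0, "hand": 0}

```text
clock: 12.47
eef_pos: [597.9, -162.9, 59.1]
eef_rot: [3.141, -0.0, 1.588]
wrist_force: [1.0, -0.5, 1.9]
finger_gap: 0.3
```

Request:
drive_tool:
  steps:
    - {"delta_pos": [0, 0, -2], "yaw": 0, "hand": 0}

```text
clock: 12.55
eef_pos: [597.9, -162.8, 57.0]
eef_rot: [-3.142, -0.0, 1.588]
wrist_force: [0.6, 0.0, 0.9]
finger_gap: 0.4
```

Request:
drive_tool:
  steps:
    - {"delta_pos": [0, 0, -2], "yaw": 0, "hand": 0}

```text
clock: 12.63
eef_pos: [597.8, -162.8, 55.0]
eef_rot: [-3.141, -0.0, 1.588]
wrist_force: [0.8, 1.0, 1.6]
finger_gap: 0.5
```

```bash
python3 look.py 8
```

```text
{'clock': np.float64(12.73), 'eef_pos': array([ 597.67, -162.87,   54.77]), 'wrist_force': array([1.02, 0.04, 0.51]), 'finger_gap': np.float64(0.5)}
```

View pics/side8.png

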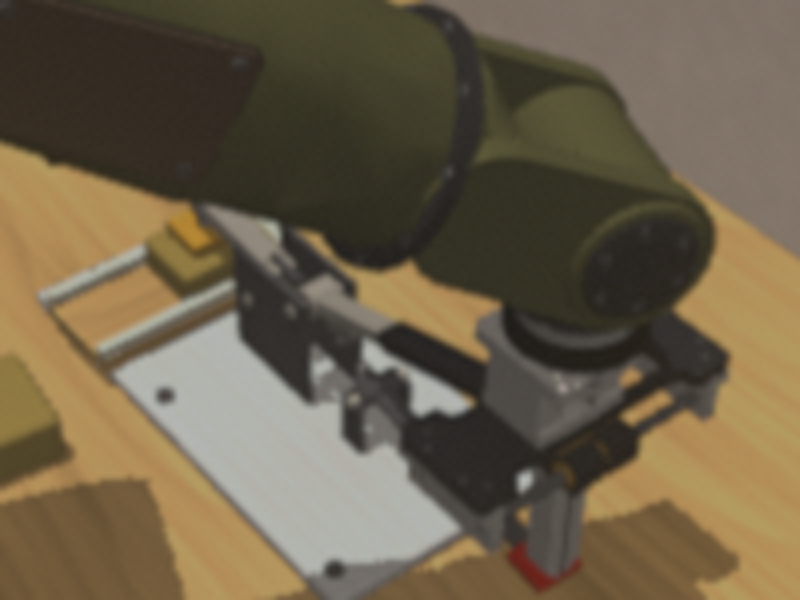

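The tab is down about 18 mm (side crop (545, 560)) and the clamp still reads locked. Continuing.

Request:
drive_tool:
  steps:
    - {"delta_pos": [0, 0, -2], "yaw": 0, "hand": 0}

```text
clock: 12.82
eef_pos: [597.9, -163.0, 53.4]
eef_rot: [3.141, 0.0, 1.588]
wrist_force: [0.3, -0.3, 1.2]
finger_gap: 0.6
```

Request:
drive_tool:
  steps:
    - {"delta_pos": [0, 0, -2], "yaw": 0, "hand": 0}

```text
clock: 12.9
eef_pos: [597.8, -163.0, 51.2]
eef_rot: [-3.142, -0.0, 1.588]
wrist_force: [0.6, 0.9, 0.8]
finger_gap: 0.8
```

Request:
drive_tool:
  steps:
    - {"delta_pos": [0, 0, -2], "yaw": 0, "hand": 0}

```text
clock: 12.98
eef_pos: [597.8, -162.9, 49.1]
eef_rot: [-3.142, -0.0, 1.588]
wrist_force: [-0.3, 1.7, 0.8]
finger_gap: 0.5
```

```bash
python3 look.py 9
```

```text
{'clock': np.float64(13.08), 'eef_pos': array([ 597.74, -162.92,   48.86]), 'wrist_force': array([0.61, 1.09, 0.76]), 'finger_gap': np.float64(0.39)}
```

View pics/side9.png

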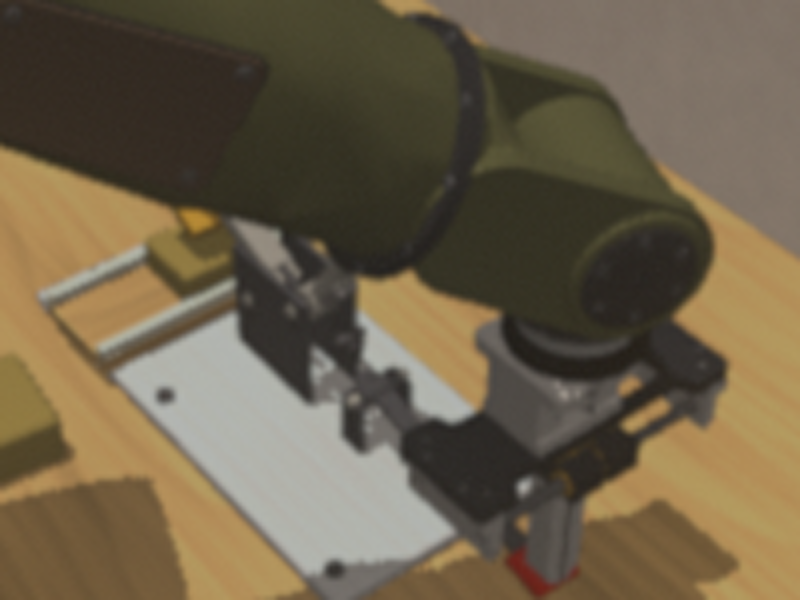

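The clamp has sprung open: the handle is gone from its low position at (430, 355) and the jaw is raised. I'll let the tab come up and withdraw straight up, outward of the handle.

Request:
drive_tool:
  steps:
    - {"delta_pos": [0, 0, 8], "yaw": 0, "hand": 0}
    - {"delta_pos": [0, 0, 8], "yaw": 0, "hand": 0}
    - {"delta_pos": [0, 0, 10], "yaw": 0, "hand": 0}
    - {"delta_pos": [0, -10, 20], "yaw": 0, "hand": 0}
    - {"delta_pos": [0, -20, 30], "yaw": 0, "hand": 0}

```text
clock: 13.5
eef_pos: [597.2, -191.5, 125.1]
eef_rot: [-3.139, -0.001, 1.59]
wrist_force: [0.9, 0.2, -0.0]
finger_gap: 0.4
```

Request:
drive_tool:
  steps:
    - {"delta_pos": [0, -20, 35], "yaw": 0, "hand": 0}
    - {"delta_pos": [0, -30, 20], "yaw": 0, "hand": 0}
    - {"delta_pos": [0, -40, 0], "yaw": 0, "hand": 0}
    - {"delta_pos": [0, -40, 0], "yaw": 0, "hand": 0}
    - {"delta_pos": [0, -40, 0], "yaw": 0, "hand": 0}

```text
clock: 13.92
eef_pos: [597.7, -364.7, 182.3]
eef_rot: [3.14, 0.001, 1.588]
wrist_force: [0.3, 0.4, 0.3]
finger_gap: 0.2
```

Request:
drive_tool:
  steps:
    - {"delta_pos": [-40, 0, 0], "yaw": 0, "hand": 0}
    - {"delta_pos": [-40, 0, 0], "yaw": 0, "hand": 0}
    - {"delta_pos": [0, 0, 0], "yaw": 0, "hand": 0}
    - {"delta_pos": [0, 0, 0], "yaw": 0, "hand": 0}
    - {"delta_pos": [0, 0, 0], "yaw": 0, "hand": 0}

```text
clock: 14.33
eef_pos: [518.4, -363.2, 182.0]
eef_rot: [3.14, 0.001, 1.588]
wrist_force: [1.3, 0.2, -0.3]
finger_gap: 0.4
```

```bash
python3 look.py 10
```

```text
{'clock': np.float64(14.43), 'eef_pos': array([ 518.93, -362.88,  181.39]), 'wrist_force': array([ 0.59,  0.22, -0.57]), 'finger_gap': np.float64(0.35)}
```

View pics/side10.png

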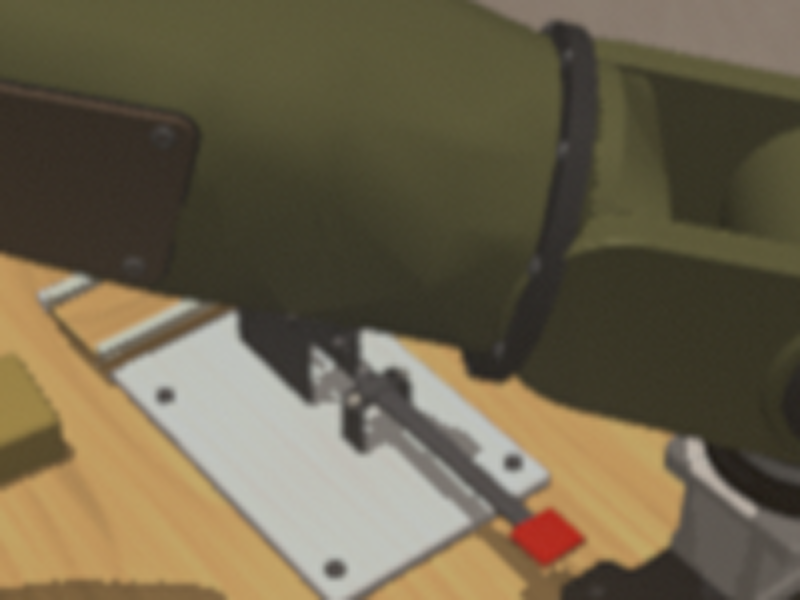

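View pics/top10.png

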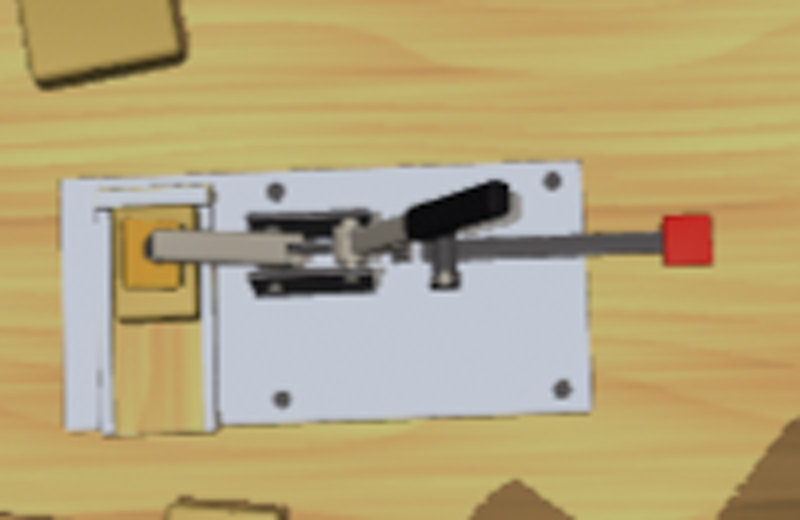

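The clamp is fully open, the tab is back up, and the bar's near edge is at crop row ~320, the same as when it was pushed home. Handing in.

```bash
python3 - <<'E'
from h import *
a=dict(np.load("top3.npz"));b=dict(np.load("top10.npz"))
f=lambda x,y:(215+(x+.5)/4-.5,170+(y+.5)/4-.5)
print("bar near edge",[ray(b,*f(*p),52).round(1) for p in[(118,321),(197,319)]])
from cell import manip
print(manip.sign_off())
E
```

```text
bar near edge [array([554.9, 212.7,  52. ]), array([555.2, 161.4,  52. ])]
the job is handed in; nothing more can be done
None
```

The full sequence ran and I handed the job in at about 14.4 s, well inside the 72 s. The hand-in gives no verdict. One moment came very close to the 30 N limit on the handle.

- **Bar home:** I pushed the olive bar along the channel with two fingertips until the end stop was felt at 12 N, at TCP x = 546.1 mm against 546.5 predicted.
- **Clamp locked:** The push force on the handle fell to zero past centre and then rose sharply at the stop. With the tool lifted 40 mm clear, the handle stayed down and the stamp sat on the bar.
- **Released:** I pressed the red tab down about 26 mm with at most 3.5 N, and the clamp sprang open. I then withdrew the arm clear of everything.

**Last checks:**
- The handle and jaw are fully up and the tab is back at its starting place.
- The bar's near face measures x ≈ 555 mm, against 554.5 mm expected at home, and it is square within the measurement.
- The wrist reads about zero.
- I did not re-measure the other soaps or the brush. No unexpected contact showed in the forces.

**Close to the limit:** At the handle's stop I sent several small steps without waiting for each force reading. The wrist force peaked at 28 N vertical, about 30 N in all with the side components, before I backed off. That wrist figure is right at the 30 N limit and may not equal the contact force on the handle, so I can't be sure that check passed.

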